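# Set up a light-transmission measurement on a wafer lab bench

### The arm

A 6-joint arm with a two-finger parallel gripper is mounted at the origin on the work surface. World frame = base frame: x ahead of the robot, y to its left, z up, the work surface at z = 0. Lengths are in m, angles in rad, forces in N, time in s.
With the tool pointing down it reaches from about 0.375 to 0.975 m from the base axis. Payload 3.8 kg.
Tool frame: the origin (TCP) lies at the very end of the fingers, on their centre line; the grasp point (between the pads) lies 19 mm behind it; y points along the fingers, x is the direction in which the jaws open and shut, and the axes are right-handed (so a half turn about y gives the same grasp; the last joint's range is limited). The gripper opens to 85 mm and grips with 20 to 120 N. Pads are 22 mm wide; open, the fingers measure 114 mm over their backs; the gripper's body (76 mm by 85 mm) begins 54 mm behind the grasp point. The pads swing forward as they close: fully open they stand 13 mm farther back than shut.
Start: joints at [1.107, 0.264, 1.604, -0, 1.274, -0.037], TCP at [0.279, 0.614, 0.231] pointing down, gripper open.
Joint ranges: [-2.63, 2.63], [-0.94, 2.18], [0.31, 2.57], [-1.31, 4.45], [0, 2.66], [-2.55, 2.55]. Speed limits (rad/s): [2.57, 2.57, 3.14, 3.14, 3.14, 3.14].

### API

Orientations are given as a rotation vector (axis times angle).
In Python, from workcell import bot, cams gives the robot as it stands.
- The arm moves only by the tool play_rows, never from a script. Its argument "motion" is a list of rows, each a list of 2 entries, a list of its own where there are three numbers: the shift along the world's x, y, z normalised to -1 to 1, where 1 is 400 mm, then the turn, a rotation vector about the world's x, y, z normalised to -1 to 1, where 1 is pi/4 rad. In form: [[[tx, ty, tz], [ax, ay, az]], ...]. A call has 1 to 10 rows; each row is the pose to reach, as a shift and turn from the pose commanded when the call began; what a row does not reach only later rows make up. A row lasts 1/8 s, in which the tool goes at most 62.5 mm and 10.7 degrees, less where a joint would pass 70% of its speed; a pose out of reach is approached as far as the arm can. A call with a number of a shift or a turn outside -1 to 1 is refused whole. A call with a gripper value outside its range is refused whole. "gripper" is the closure, from 0 (fully open) to 1 (shut), set as the call begins (left out, the last holds). The fingers move at their own pace and stop on an object; "squeeze" is the grip in N (left out, the last holds). Time passes only in rows, so rows that repeat a pose let the fingers close. It gives the time, the measured TCP pose, the force and the opening at its end, in the units of the state.
- bot.read_state(): the state, without advancing time (a new reading comes with each control period).
- cams.read_camera(name): name is "side" or "top"; returns (picture, depth): 384x512x3 uint8, red, green, blue; 384x512 float32, m along the optical axis (not along the pixel's ray), 0 where there is no reading.
- cams.calibration(name): a dict with "mtx" (3x3 intrinsics, pixels), "R" (3x3) and "t" (3): a world point X has camera coordinates R X + t. Camera axes: x right, y down, z forward; pixel columns grow to the right and rows downward; lengths in m; the calibration is good to about 2 mm. A picture is of the moment at which its call begins. calibration takes no time and is no camera call.
- bot.finish_job(): hands the job in, once; it reports no verdict.
Trained networks look in the newest picture that a camera, given by its name, has taken for a name from the list of things; names that differ only in an ending like _2 or _b are one class to them, and where a whole thing is asked for, a point or a joint stands for the part that bears it (a point fixed in the world has none). Each returns a list of dicts, best first, with "conf" (0 to 1); they miss things now and then, are a little off and sometimes report something else, mostly with a low value. They report only what shows in the picture. A call takes as long as a camera call. They do not tell look-alikes from the thing itself.
- cams.recognise(camera, label): "xyz" ([x, y, z] in m, in the coordinates of the camera as it stood for that picture, good to about 4 mm: the middle of the surface that is visible of it).
- cams.regions_of(camera, label): "mask" (384x512 bool, what is visible of it).
- cams.mark_of(camera, label): "xyz" ([x, y, z] in m, in the coordinates of the camera as it stood for that picture, good to about 4 mm: a listed point, or the origin of a listed thing).
The state is a dict: "time": time; "q": joint angles; "joint_vel": joint speeds; "joint_torque": joint torques, N m; "tool_pos": TCP position; "tcp_rot": TCP orientation; "wrist_force": force on the tool from outside, world axes, zero at the start; "torque": the same for the moment, N m; "width": opening from 0.0 (shut) to 1.0 (fully open).
Only numpy, scipy, OpenCV 4.12 (cv2) and the standard library are available. Lean on these libraries where they do the work, as an engineer would, in place of code of your own. Each camera call takes 0.05 s, during which the arm holds its last target.

### The job

Set up the transmission measurement: put the white sample puck in the middle of the round dark stage, then put the brass clamp ring squarely on top of it. Stand the lens mount in the middle of the square pad that lies between the yellow lamp and the stage, and the orange filter mount in the middle of the pad between the stage and the white detector sphere, each upright and facing along the line from lamp to detector. Set everything down gently without dropping it, let go of it all, and leave the red mirror mount undisturbed.

Things in the scene. Friction and masses are not known exactly. Their poses are not given: they have to be found in the camera images.
- puck: loose sample puck: white disc, 50 mm diameter, 22 mm high, with a green 18 mm square chip on its top (sample side up); origin at the centre of its underside, z up; starts flat on the bench (bench top is z = 0); about 0.1 kg
- ring: loose brass clamp ring: 50 mm outer and 30 mm inner diameter, 20 mm high; origin at the centre of its underside, z is its axis, up; starts flat on the bench; about 0.1 kg
- lens: loose lens mount: 46 x 46 x 10 mm black foot; origin at the centre of the foot's underside, z up; 62 mm tall overall; on it an upright silver round ring (48 mm across, 12 mm thick along the mount's y axis) holding a clear glass lens, with a flat white block on top (24 mm along x, 12 mm thick along y, from 50 to 62 mm high) that is good to grip across y; light passes along its y axis, either way round; about 0.15 kg
- filter: loose filter mount: 46 x 46 x 10 mm black foot; origin at the centre of the foot's underside, z up; 62 mm tall overall; on it an upright black square frame (48 mm along x, 12 mm thick along the mount's y axis, from 14 to 62 mm high) with an orange pane and orange top edge, good to grip across y near the top; light passes along its y axis, either way round; about 0.15 kg
- stage: fixed sample stage: grey base 100 mm (x) by 84 mm (y), 12 mm high, carrying a round dark steel disc of 90 mm diameter whose flat top is 20 mm above the bench, marked with a thin circle; small micrometer screw to +x; origin on the bench under the disc's centre; its y axis is the line on which lamp, pads and detector stand (within about 10 mm). Its place and yaw differ at each start
- lamp: fixed yellow and black round lamp, 56 mm diameter, 68 mm high; origin at the centre of its underside; stands at one end of the line, about 210 mm from the stage's centre, at its +y or its -y end
- detector: fixed white detector sphere, 52 mm diameter, on a 46 mm square black foot, top at 68 mm; origin at the centre of its underside; stands at the other end of the line, about 210 mm from the stage's centre
- pad_blue: fixed blue square pad, 64 x 64 mm, top 3 mm above the bench, origin at the centre of its underside on the bench, its y axis along the line; about 105 mm from the stage's centre, between the stage and either the lamp or the detector (the colour does not matter, the place does)
- pad_white: fixed white square pad, 64 x 64 mm, top 3 mm above the bench, origin at the centre of its underside on the bench, its y axis along the line; about 105 mm from the stage's centre, on the other side of it
- mirror: bystander that must stay where it is: loose red square mirror mount, 46 x 46 mm red foot, frame 48 mm wide and 12 mm thick, 62 mm tall, with a round mirror in it; stands among the things to be moved; origin at the centre of its foot's underside
Mind the look-alikes: they are no part of the job. Leave any blue or green look-alike of the lamp alone. Leave any blue look-alike of the filter alone.

How it is judged:
On the way, in this order (a step that is already met when the one before it is completed fails the run):
1. the puck stands in the middle of the stage, released, without the ring on it (horizontal distance between puck and stage below 0.01 m and height (world z) of puck between 0.016 and 0.024 m and angle between puck's own z axis and vertical below 0.1 rad and linear speed of puck below 0.02 m/s and contact force between the fingers and puck below 0.1 N and horizontal distance between ring and puck above 0.03 m), for 0.2 s.
2. the ring lies squarely on the puck on the stage, released (horizontal distance between puck and stage below 0.01 m and height (world z) of puck between 0.016 and 0.024 m and angle between each of puck, ring's own z axis and vertical below 0.1 rad and horizontal distance between ring and puck below 0.008 m and height (world z) of ring between 0.038 and 0.046 m and linear speed of ring below 0.02 m/s and contact force between the fingers and ring below 0.1 N), for 0.2 s.
At the end, for the whole second after the job is handed in: Puck on stage, within 10 mm of centre; ring on puck (put on after it), within 8 mm; lens on the pad by the lamp, filter on the pad by the detector, within 12 mm and 15 degrees; all flat or upright, released, at rest; mirror mount standing within 15 mm of its start (all of step 2 and ((horizontal distance between lens and pad_blue below 0.012 m and angle between the y axis of lens and the y axis of pad_blue, either way round below 0.26 rad) or (horizontal distance between lens and pad_white below 0.012 m and angle between the y axis of lens and the y axis of pad_white, either way round below 0.26 rad)) and horizontal distance between lens and lamp below 0.15 m and height (world z) of lens between -0.002 and 0.007 m and angle between each of lens, filter's own z axis and vertical below 0.1 rad and ((horizontal distance between filter and pad_blue below 0.012 m and angle between the y axis of filter and the y axis of pad_blue, either way round below 0.26 rad) or (horizontal distance between filter and pad_white below 0.012 m and angle between the y axis of filter and the y axis of pad_white, either way round below 0.26 rad)) and horizontal distance between filter and detector below 0.15 m and height (world z) of filter between -0.002 and 0.007 m and linear speed of each of puck, lens, filter below 0.02 m/s and contact force between the fingers and puck below 0.1 N and contact force between the fingers and lens below 0.1 N and contact force between the fingers and filter below 0.1 N and distance of mirror from where it was at the start of the episode below 0.015 m and angle between mirror's own z axis and vertical below 0.2 rad); the robot touches nothing.
It fails at once if the puck is dropped (falls, unheld, faster than 0.6 m/s, a drop of about 18 mm) (linear speed of puck above 0.6 m/s and contact force between the fingers and puck below 0.05 N).
It fails at once if the ring is dropped (falls, unheld, faster than 0.6 m/s, a drop of about 18 mm) (linear speed of ring above 0.6 m/s and contact force between the fingers and ring below 0.05 N).
It fails at once if the lens is dropped (falls, unheld, faster than 0.6 m/s, a drop of about 18 mm) (linear speed of lens above 0.6 m/s and contact force between the fingers and lens below 0.05 N).
It fails at once if the filter is dropped (falls, unheld, faster than 0.6 m/s, a drop of about 18 mm) (linear speed of filter above 0.6 m/s and contact force between the fingers and filter below 0.05 N).
It fails at once if the mirror mount is pushed more than 15 mm or knocked over (not (distance of mirror from where it was at the start of the episode below 0.015 m and angle between mirror's own z axis and vertical below 0.2 rad)).
It also fails if it takes over 109 s, if anything falls off the work surface, if the arm or the gripper's body presses on something with over 40 N, if the wrist force passes 120 N, or if a joint passes its speed limit or range.

## Working session

There is one attempt and no reset: what is moved stays moved. The work goes in short steps, Python scripts to look and compute and a tool call to move; the robot and the scene stay as the last step left them, time stands still between calls to the robot, and variables do not carry over. Pictures are saved under pics/ and viewed, and the job is handed in when it is done.

Besides the shell and the picture viewer there is one more tool, called after "Call:" as a command line: name --argument value ..., lists and objects as JSON in quotes. play_rows: Moves the arm, as the interface text tells. Its arguments: {"type":"object","properties":{"motion":{"type":"array","items":{"type":"array"}},"gripper":{"type":"number"},"squeeze":{"type":"number"}},"required":["motion"]}

```bash
ls; mkdir -p pics
python3 - <<'E'
from workcell import bot, cams
import cv2, numpy as np
for n in ['side','top']:
    p,d=cams.read_camera(n); cv2.imwrite(f'pics/{n}0.png',p[:,:,::-1]); np.savez(f'{n}0.npz',p=p,d=d)
    c=cams.calibration(n); print(n,c)
s=bot.read_state(); print(s)
E
```

```text
pics
side {'mtx': array([[393.25183198,   0.        , 256.16233414],
       [  0.        , 393.25183198, 188.92274771],
       [  0.        ,   0.        ,   1.        ]]), 'R': array([[ 0.99240934, -0.1220594 ,  0.01500671],
       [-0.07240202, -0.67853974, -0.73098685],
       [ 0.09940647,  0.72435166, -0.68222652]]), 't': array([-0.50813863,  0.07513122,  0.99857106])}
top {'mtx': array([[397.20484303,   0.        , 252.56822397],
       [  0.        , 397.20484303, 192.48944541],
       [  0.        ,   0.        ,   1.        ]]), 'R': array([[-0.0109679 , -0.99963247,  0.02479169],
       [-0.99378655,  0.00815077, -0.11100383],
       [ 0.11076096, -0.02585513, -0.99351071]]), 't': array([-0.03453853,  0.53801399,  0.94167959])}
{'time': 0.1, 'q': array([ 1.10712788e+00,  2.64682777e-01,  1.60527254e+00, -1.04351254e-05,
        1.27371988e+00, -3.68530052e-02]), 'joint_vel': array([-8.01591343e-04, -2.65973942e-03, -2.12770979e-03, -6.51678872e-04,
       -1.47125718e-03, -1.15361882e-05]), 'joint_torque': array([ 7.24890833e-04, -5.16710079e+01, -3.68589485e+01, -2.30203595e-04,
        6.43857638e-03,  2.31984262e-05]), 'tool_pos': array([0.27910228, 0.6138435 , 0.23006424]), 'tcp_rot': array([-1.38249942, -0.88799507,  0.89093029]), 'wrist_force': array([-0.35718176,  0.71703353,  0.14470939]), 'torque': array([-0.02574072, -0.00504983, -0.06709531]), 'width': 1.0016677052996783}
```

View pics/side0.png

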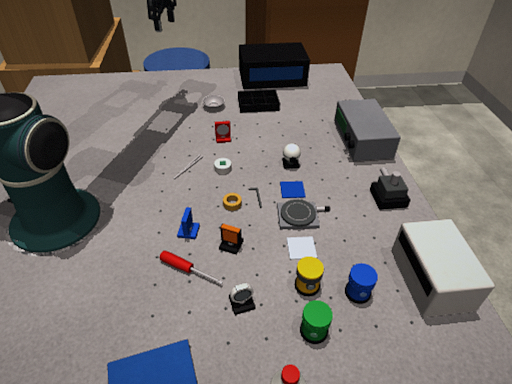

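View pics/top0.png

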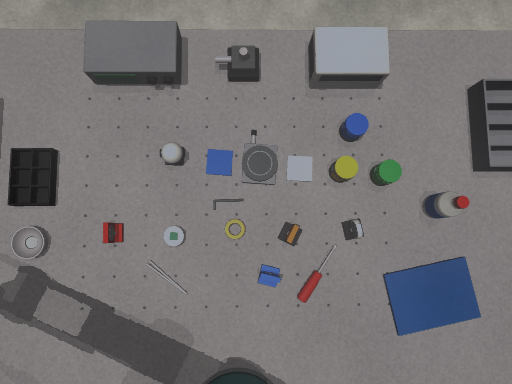

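```bash
cat > h.py <<'E'
from workcell import bot, cams
import cv2, numpy as np
from scipy.spatial.transform import Rotation as Ro
C={n:cams.calibration(n) for n in ['side','top']}
def w(n,xc): c=C[n]; return c['R'].T@(np.array(xc)-c['t'])
def cloud(n,d):
    c=C[n];v,u=np.mgrid[:384,:512];K=c['mtx']
    X=np.stack([(u-K[0,2])/K[0,0]*d,(v-K[1,2])/K[1,1]*d,d],-1)
    return (X-c['t'])@c['R']
def px(n,X):
    c=C[n];x=c['mtx']@(c['R']@np.array(X)+c['t']);return x[:2]/x[2]
def ray(n,u,v,z):
    c=C[n];r=c['R'].T@(np.linalg.inv(c['mtx'])@[u,v,1]);o=-c['R'].T@c['t'];return o+r*(z-o[2])/r[2]
E
cat > look.py <<'E'
from h import *
import sys
names=sys.argv[1].split(',');tag=sys.argv[2]
for n in ['top','side']:
    p,d=cams.read_camera(n);cv2.imwrite(f'pics/{tag}_{n}.png',p[:,:,::-1]);P=cloud(n,d)
    for l in names:
        for r in cams.mark_of(n,l)[:2]: print(n,l,'mark',np.round(w(n,r['xyz']),4),round(r['conf'],2))
        for i,r in enumerate(cams.regions_of(n,l)[:2]):
            m=r['mask'];q=P[m&(d>0)];z1=np.percentile(q[:,2],95);t=q[q[:,2]>z1-.006]
            rect=cv2.minAreaRect((t[:,:2]*1000).astype(np.float32))
            print(n,l,'mask',m.sum(),'all',np.round(q.mean(0),4),'ztop',round(z1,4),'top',np.round(t[:,:2].mean(0),4),'rect',np.round(rect[0],1),np.round(rect[1],1),round(rect[2],1),round(r['conf'],2))
E
python3 look.py puck,ring,lens,filter,stage,lamp,detector,pad_blue,pad_white,mirror a
```

```text
top puck mark [ 0.4338  0.1541 -0.0008] 0.62
top puck mark [ 0.6026 -0.1618  0.0032] 0.58
top puck mask 333 all [0.4335 0.1523 0.021 ] ztop 0.0246 top [0.4342 0.1529] rect [434.1 152.3] [48.5 43.9] 1.4 0.78
top ring mark [ 4.473e-01  1.070e-02 -3.000e-04] 0.56
top ring mask 526 all [ 0.5896 -0.2579  0.0593] ztop 0.0699 top [ 0.5925 -0.2619] rect [ 592.8 -261.8] [51.3 53.5] 26.3 0.53
top lens mark [ 0.4492 -0.2879  0.0011] 0.69
top lens mask 346 all [ 0.4459 -0.2821  0.0299] ztop 0.0623 top [ 0.4474 -0.2881] rect [ 448.5 -288.4] [29.6 12. ] 12.4 0.82
top lens mask 410 all [0.4441 0.2986 0.0318] ztop 0.0628 top [0.4449 0.3039] rect [444.8 304. ] [12.8 46.4] 89.7 0.69
top filter mark [ 0.3378 -0.0771  0.0007] 0.85
top filter mask 325 all [ 0.4368 -0.1293  0.0293] ztop 0.0632 top [ 0.4357 -0.1307] rect [ 435.7 -130.9] [12.6 45. ] 63.4 0.77
top filter mask 349 all [ 0.3369 -0.0757  0.0273] ztop 0.0631 top [ 0.3361 -0.0749] rect [336.1 -74.9] [43.9 11.8] 75.8 0.54
top stage mark [ 0.6132 -0.0558  0.0018] 0.94
top stage mask 1411 all [ 0.6147 -0.0566  0.0171] ztop 0.0223 top [ 0.613  -0.057
[... 2691 characters left out ...]
1484] rect [633.2 147.6] [30.2 27.4] 12.6 0.62
side pad_blue mark [6.159e-01 4.740e-02 1.000e-04] 0.62
side pad_blue mask 385 all [0.6175 0.0399 0.0044] ztop 0.0069 top [0.6177 0.0401] rect [618.   40.6] [69.6 63.7] 84.5 0.6
side pad_blue mask 1146 all [ 0.6134 -0.0672  0.0181] ztop 0.0236 top [ 0.6113 -0.0626] rect [612.2 -61.2] [89.2 87.1] 16.5 0.5
side pad_white mark [ 0.6002 -0.1639 -0.0041] 0.96
side pad_white mask 561 all [ 0.6002 -0.1614  0.0046] ztop 0.0068 top [ 0.6002 -0.1614] rect [ 601.3 -161.6] [65.3 65.2] 87.7 0.74
side mirror mark [0.4365 0.3041 0.0016] 0.88
side mirror mask 313 all [0.4423 0.295  0.0337] ztop 0.0634 top [0.4408 0.2993] rect [441.4 300. ] [15.4 43.3] 86.3 0.83
```

```bash
cat > st.py <<'E'
from h import *
s=bot.read_state();R=Ro.from_rotvec(s['tcp_rot']).as_matrix()
print('t',round(s['time'],2),'pos',np.round(s['tool_pos'],4),'w',round(s['width'],3),'F',np.round(s['wrist_force'],1),'q',np.round(s['q'],2))
print('jaw yaw deg',np.degrees(np.arctan2(R[1,0],R[0,0])),'y axis',np.round(R[:,1],3))
E
python3 st.py
python3 - <<'E'
from h import *
p=cv2.imread('pics/a_top.png');
cv2.imwrite('pics/z1.png',cv2.resize(p[140:290,150:400],None,fx=3.2,fy=3.2,interpolation=cv2.INTER_CUBIC))
d=np.load('top0.npz')['d'];P=cloud('top',d);hsv=cv2.cvtColor(p,cv2.COLOR_BGR2HSV)
for n in ['top','side']:
    p=cv2.imread(f'pics/a_{n}.png');d=np.load(n+'0.npz')['d'];P=cloud(n,d)
    m=(np.abs(P[...,0]-.448)<.035)&(np.abs(P[...,1]-.004)<.035)&(P[...,2]>.0165)&(d>0)
    q=P[m];print(n,m.sum(),np.round(cv2.minEnclosingCircle((q[:,:2]*1000).astype(np.float32)),1) if 0 else cv2.minEnclosingCircle((q[:,:2]*1000).astype(np.float32)),q.mean(0))
E
```

```text
t 2.2 pos [0.2794 0.6144 0.2312] w 1.001 F [-0.7 -0.2 -0.4] q [ 1.11  0.26  1.6  -0.    1.27 -0.04]
jaw yaw deg 65.54852835132688 y axis [-0. -0. -1.]
top 192 ((450.3013000488281, 5.471681118011475), 24.619487762451172) [0.45003203 0.00569153 0.01951299]
side 161 ((449.84405517578125, 2.4513919353485107), 25.85860252380371) [0.44869754 0.00090998 0.02056622]
```

View pics/z1.png

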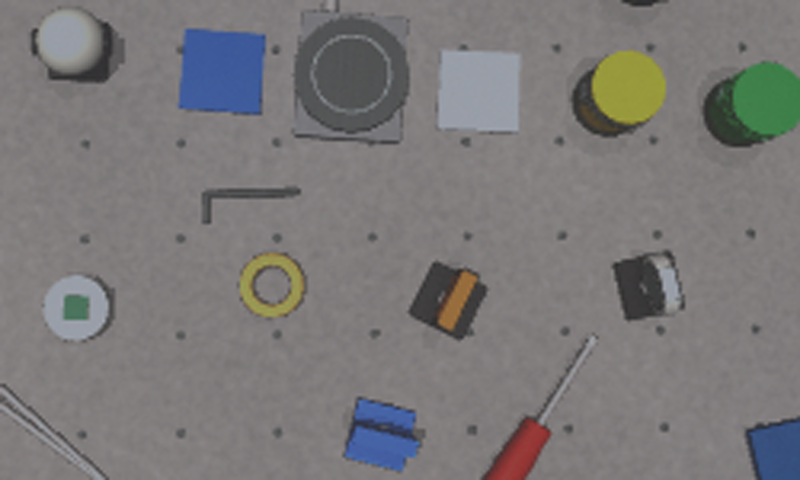

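Call:
play_rows --motion '[[[0.38, -0.95, -0.2], [0, 0, 0]], [[0.38, -0.95, -0.2], [0, 0, 0]], [[0.38, -0.95, -0.2], [0, 0, 0]], [[0.38, -0.95, -0.2], [0, 0, 0]], [[0.38, -0.95, -0.2], [0, 0, 0]], [[0.38, -0.95, -0.2], [0, 0, 0]], [[0.38, -0.95, -0.2], [0, 0, 0]], [[0.38, -0.95, -0.2], [0, 0, 0]]]' --gripper 0 --squeeze 40

```text
time: 3.2
tool_pos: [0.4317, 0.2319, 0.1507]
tcp_rot: [-1.383, -0.885, 0.887]
wrist_force: [1.2, 0.2, 0.1]
width: 0.998
```

Call:
play_rows --motion '[[[0.006, -0.2075, 0], [0, 0, 0]], [[0.006, -0.2075, 0], [0, 0, 0]], [[0.006, -0.2075, -0.2], [0, 0, 0]], [[0.006, -0.2075, -0.2], [0, 0, 0]], [[0.006, -0.2075, -0.2], [0, 0, 0]]]'

```text
time: 3.82
tool_pos: [0.4323, 0.1519, 0.0699]
tcp_rot: [-1.38, -0.887, 0.892]
wrist_force: [-0.7, 0.2, -0.1]
width: 1.003
```

```bash
cat > snap.py <<'E'
from h import *
import sys
# snap.py tag x y z : crop around world point in both views, upscaled, mark point
tag=sys.argv[1];X=np.array([float(a) for a in sys.argv[2:5]])
o=[]
for n in ['top','side']:
    p,d=cams.read_camera(n);np.savez(f'{tag}_{n}.npz',p=p,d=d)
    u,v=px(n,X);M=np.float32([[5,0,200-5*u],[0,5,240-5*v]])
    im=cv2.warpAffine(p[:,:,::-1],M,(400,480),flags=cv2.INTER_CUBIC)
    cv2.drawMarker(im,(200,240),(255,0,255),0,12,1);o.append(im)
    print(n,u,v)
cv2.imwrite(f'pics/{tag}.png',np.hstack(o))
E
python3 st.py; python3 snap.py b 0.4335 0.151 0.022
```

```text
t 3.83 pos [0.4323 0.1519 0.0699] w 1.003 F [-0.7  0.2 -0.1] q [ 0.28  0.02  2.21  0.    0.92 -0.86]
jaw yaw deg 65.58714739680241 y axis [-0.003 -0.001 -1.   ]
top 174.40236570332257 236.1669621591406
side 222.92033239305022 163.03107091402507
```

View pics/b.png

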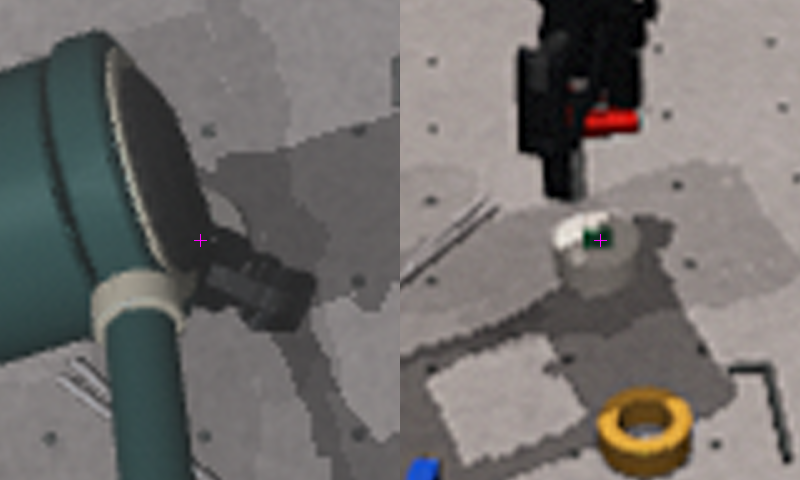

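Run:
```python
from h import *
for X in [(0.4323,0.1519,0.07),(.4323-.018,.1519-.04,.083),(.4323+.018,.1519+.04,.083)]:
    u,v=px('side',X);print(5*(u-222.92)+600,5*(v-163.03)+240)
d=np.load('b_side.npz')['d'];P=cloud('side',d)
m=(np.linalg.norm(P[...,:2]-[.432,.152],axis=-1)<.07)&(P[...,2]>.05)&(P[...,2]<.1)
q=P[m];print(len(q));print(np.round(q[q[:,2]<.085],3)[:40])
```

```text
594.1170026521288 172.79208027261305
564.0837791157726 200.46613210819856
620.478542162137 110.33480496013041
54
[]
```

Call:
play_rows --motion '[[[0, 0, -0.1], [0, 0, 0]], [[0, 0, -0.14], [0, 0, 0]], [[0, 0, -0.165], [0, 0, 0]], [[0, 0, -0.165], [0, 0, 0]]]'

```text
time: 4.42
tool_pos: [0.4339, 0.1515, 0.0054]
tcp_rot: [-1.381, -0.889, 0.89]
wrist_force: [-1.0, -0.5, 0.2]
width: 0.998
```

Call:
play_rows --motion '[[[0, 0, 0], [0, 0, 0]], [[0, 0, 0], [0, 0, 0]], [[0, 0, 0], [0, 0, 0]], [[0, 0, 0], [0, 0, 0]], [[0, 0, 0], [0, 0, 0]], [[0, 0, 0], [0, 0, 0]], [[0, 0, 0], [0, 0, 0]]]' --gripper 1 --squeeze 40

```text
time: 5.3
tool_pos: [0.4348, 0.1517, 0.0065]
tcp_rot: [-1.382, -0.891, 0.888]
wrist_force: [-2.0, -1.5, 6.5]
width: 0.568
```

Call:
play_rows --motion '[[[0, 0, 0.03], [0, 0, 0]], [[0, 0, 0.1], [0, 0, 0]], [[0, 0, 0.2], [0, 0, 0]], [[0, 0, 0.29], [0, 0, 0]], [[0, 0, 0.29], [0, 0, 0]]]'

```text
time: 5.92
tool_pos: [0.4367, 0.1523, 0.1253]
tcp_rot: [-1.384, -0.896, 0.883]
wrist_force: [-0.8, 0.3, -0.9]
width: 0.565
```

Call:
play_rows --motion '[[[0.08, -0.1, 0], [0, 0, 0]], [[0.17, -0.2, 0], [0, 0, 0]], [[0.26, -0.3, 0], [0, 0, 0]], [[0.34, -0.4, 0], [0, 0, 0]], [[0.42, -0.49, 0], [0, 0, 0]], [[0.4475, -0.5275, 0], [0, 0, 0]], [[0.4475, -0.5275, 0], [0, 0, 0]], [[0.4475, -0.5275, 0], [0, 0, 0]]]'

```text
time: 6.92
tool_pos: [0.6112, -0.0584, 0.1203]
tcp_rot: [-1.379, -0.888, 0.891]
wrist_force: [-0.4, 0.2, -1.0]
width: 0.564
```

```bash
python3 st.py; python3 snap.py c 0.6125 -0.060 0.02
```

```text
t 6.92 pos [ 0.6112 -0.0584  0.1203] w 0.564 F [-0.4  0.2 -1. ] q [-0.14  0.24  1.85  0.    1.06 -1.28]
jaw yaw deg 65.57156866575399 y axis [-0.002  0.001 -1.   ]
top 260.2692310786745 163.08007144035804
side 298.27329049379 211.2374970245562
```

View pics/c.png

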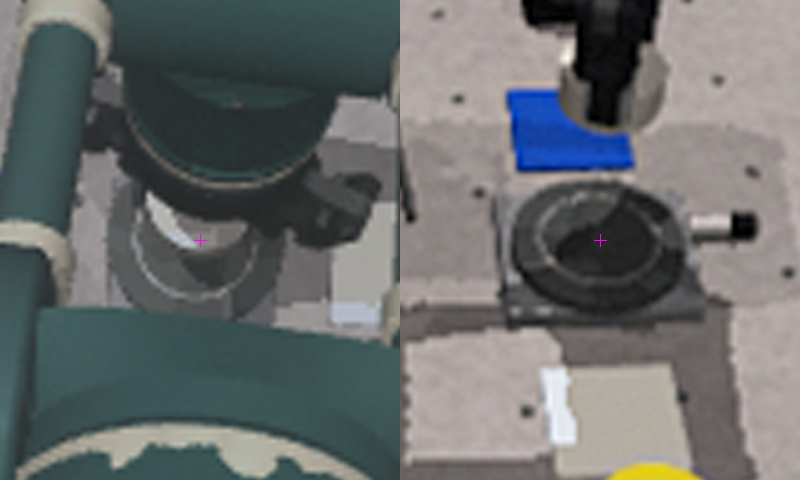

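Run:
```python
from h import *
for X in [(0.6112,-0.0584,0.126),(0.6112,-0.0584,0.115)]:
    u,v=px('side',X);print(5*(u-298.27)+600,5*(v-211.24)+240)
    u,v=px('top',X);print('top',5*(u-260.27)+200,5*(v-163.08)+240)
```

```text
616.3597508932119 82.80117711008486
top 206.92074925897913 199.02759188438864
614.1997281717289 100.01108452694069
top 205.76298564055293 204.02385509439227
```

Call:
play_rows --motion '[[[0.003, -0.003, -0.1], [0, 0, 0]], [[0.003, -0.003, -0.18], [0, 0, 0]], [[0.003, -0.003, -0.22], [0, 0, 0]], [[0.003, -0.003, -0.22], [0, 0, 0]], [[0.003, -0.003, -0.23], [0, 0, 0]], [[0.003, -0.003, -0.235], [0, 0, 0]], [[0.003, -0.003, -0.235], [0, 0, 0]]]'

```text
time: 7.9
tool_pos: [0.6146, -0.0609, 0.028]
tcp_rot: [-1.382, -0.89, 0.889]
wrist_force: [-0.1, -0.0, -1.8]
width: 0.566
```

```bash
python3 st.py; python3 snap.py d 0.6125 -0.060 0.04
```

```text
t 7.9 pos [ 0.6146 -0.0609  0.028 ] w 0.566 F [-0.1 -0.  -1.8] q [-0.14  0.35  1.9   0.    0.89 -1.28]
jaw yaw deg 65.5420035507058 y axis [ 0.001 -0.    -1.   ]
top 260.6295285022979 161.57060155541947
side 298.9738138347772 205.73054490506908
```

View pics/d.png

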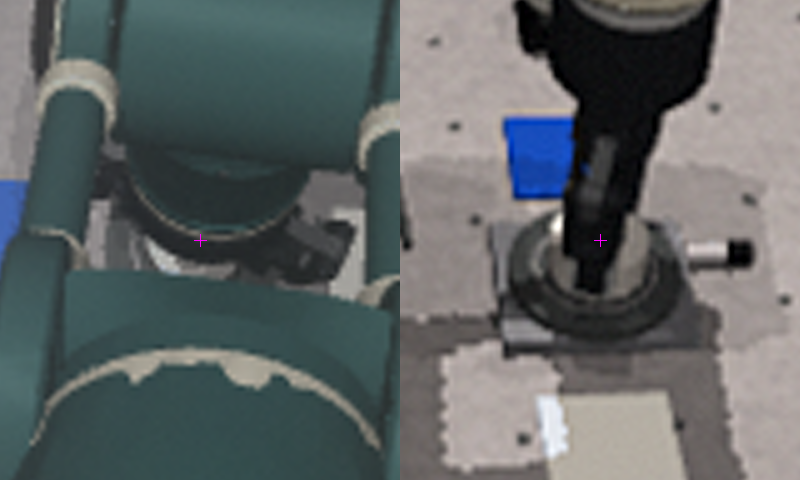

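Call:
play_rows --motion '[[[-0.003, 0, -0.003], [0, 0, 0]], [[-0.003, 0, -0.006], [0, 0, 0]], [[-0.003, 0, -0.006], [0, 0, 0]]]'

```text
time: 8.38
tool_pos: [0.6133, -0.0609, 0.0265]
tcp_rot: [-1.382, -0.89, 0.889]
wrist_force: [-2.4, -0.4, 8.7]
width: 0.563
```

Call:
play_rows --motion '[[[0, 0, 0], [0, 0, 0]], [[0, 0, 0], [0, 0, 0]], [[0, 0, 0], [0, 0, 0]], [[0, 0, 0], [0, 0, 0]], [[0, 0, 0.005], [0, 0, 0]], [[0, 0, 0.1], [0, 0, 0]], [[0, 0, 0.2], [0, 0, 0]], [[0, 0, 0.3], [0, 0, 0]]]' --gripper 0.1

```text
time: 9.38
tool_pos: [0.6127, -0.0607, 0.146]
tcp_rot: [-1.381, -0.889, 0.889]
wrist_force: [1.1, 0.3, 0.2]
width: 0.903
```

```bash
python3 st.py; python3 snap.py e 0.6125 -0.060 0.042
```

```text
t 9.38 pos [ 0.6127 -0.0607  0.146 ] w 0.903 F [1.1 0.3 0.2] q [-0.14  0.22  1.82 -0.    1.1  -1.28]
jaw yaw deg 65.54768685592882 y axis [-0.  0. -1.]
top 260.6663706601968 161.41625094340233
side 299.04493106165376 205.1714783610079
```

View pics/e.png

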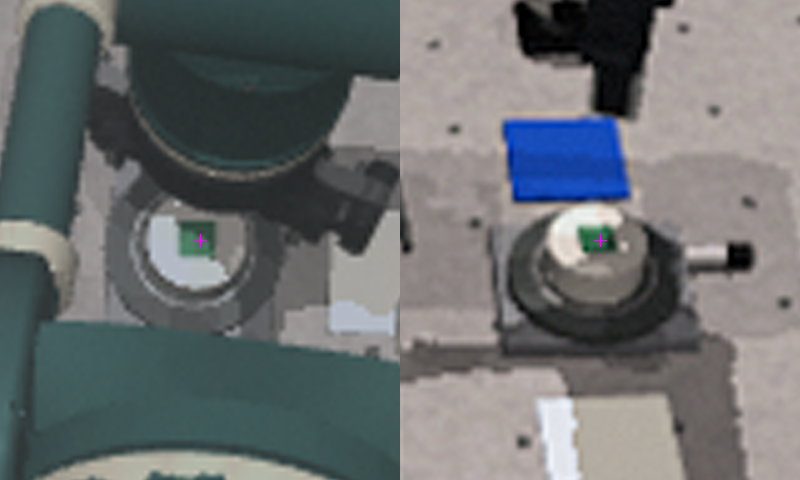

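Call:
play_rows --motion '[[[-0.1, 0.04, 0], [0, 0, 0]], [[-0.22, 0.085, 0], [0, 0, 0]], [[-0.34, 0.13, 0], [0, 0, 0]], [[-0.408, 0.16, 0], [0, 0, 0]], [[-0.408, 0.16, -0.1], [0, 0, 0]], [[-0.408, 0.16, -0.2], [0, 0, 0]], [[-0.408, 0.16, -0.2], [0, 0, 0]]]' --gripper 0

```text
time: 10.35
tool_pos: [0.4455, 0.0035, 0.0615]
tcp_rot: [-1.376, -0.883, 0.894]
wrist_force: [0.1, -0.5, 0.1]
width: 1.001
```

```bash
python3 st.py; python3 snap.py f 0.4495 0.0035 0.02
```

```text
t 10.35 pos [0.4455 0.0035 0.0615] w 1.001 F [ 0.1 -0.5  0.1] q [-0.05  0.01  2.23  0.    0.91 -1.19]
jaw yaw deg 65.55087903538477 y axis [-0.009  0.    -1.   ]
top 235.2035581628671 228.9246965055226
side 232.47235196767096 198.6733691900993
```

View pics/f.png

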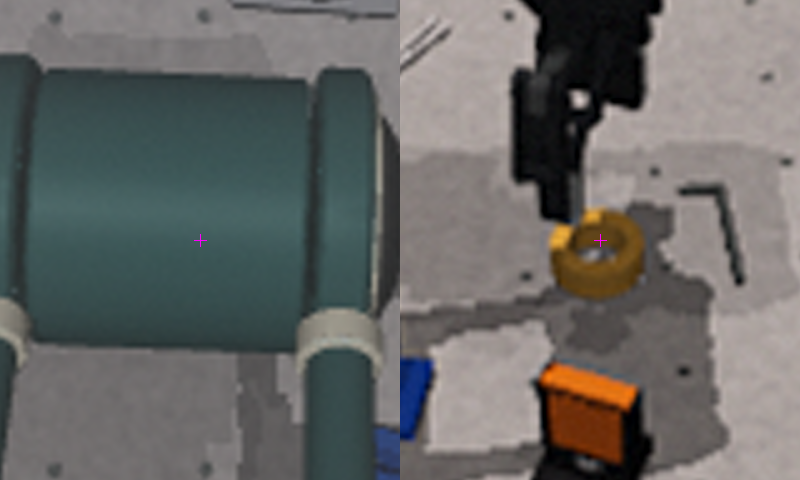

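Call:
play_rows --motion '[[[0, 0, 0], [0, 0, 0]], [[0, 0, -0.08], [0, 0, 0]], [[0, 0, -0.13], [0, 0, 0]], [[0, 0, -0.145], [0, 0, 0]], [[0, 0, -0.145], [0, 0, 0]]]'

```text
time: 11.08
tool_pos: [0.4505, 0.0032, 0.0077]
tcp_rot: [-1.382, -0.89, 0.889]
wrist_force: [0.3, 0.4, 0.7]
width: 0.997
```

Call:
play_rows --motion '[[[0, 0, 0], [0, 0, 0]], [[0, 0, 0], [0, 0, 0]], [[0, 0, 0], [0, 0, 0]], [[0, 0, 0], [0, 0, 0]], [[0, 0, 0], [0, 0, 0]], [[0, 0, 0], [0, 0, 0]], [[0, 0, 0], [0, 0, 0]]]' --gripper 1

```text
time: 11.95
tool_pos: [0.4507, 0.0032, 0.0083]
tcp_rot: [-1.382, -0.891, 0.889]
wrist_force: [-2.2, -0.6, 7.5]
width: 0.562
```

Call:
play_rows --motion '[[[0, 0, 0.03], [0, 0, 0]], [[0, 0, 0.1], [0, 0, 0]], [[0, 0, 0.2], [0, 0, 0]], [[0, 0, 0.3], [0, 0, 0]], [[0, 0, 0.3], [0, 0, 0]], [[0.1, -0.04, 0.3], [0, 0, 0]], [[0.2, -0.08, 0.3], [0, 0, 0]], [[0.3, -0.12, 0.3], [0, 0, 0]], [[0.38, -0.15, 0.3], [0, 0, 0]], [[0.406, -0.159, 0.3], [0, 0, 0]]]'

```text
time: 13.2
tool_pos: [0.6127, -0.061, 0.1255]
tcp_rot: [-1.381, -0.888, 0.89]
wrist_force: [-0.2, 0.2, -0.7]
width: 0.563
```

Call:
play_rows --motion '[[[0, 0, 0], [0, 0, 0]], [[0, 0, -0.06], [0, 0, 0]], [[0, 0, -0.12], [0, 0, 0]], [[0, 0, -0.16], [0, 0, 0]], [[0, 0, -0.175], [0, 0, 0]], [[0, 0, -0.175], [0, 0, 0]]]'

```text
time: 13.95
tool_pos: [0.6117, -0.0601, 0.0568]
tcp_rot: [-1.381, -0.889, 0.89]
wrist_force: [0.2, -0.5, -1.7]
width: 0.567
```

```bash
python3 st.py; python3 snap.py g 0.6125 -0.060 0.042
```

```text
t 13.95 pos [ 0.6117 -0.0601  0.0568] w 0.567 F [ 0.2 -0.5 -1.7] q [-0.14  0.31  1.89  0.    0.94 -1.28]
jaw yaw deg 65.55702385284354 y axis [-0.001  0.    -1.   ]
top 260.6663706601968 161.41625094340233
side 299.04493106165376 205.1714783610079
```

View pics/g.png

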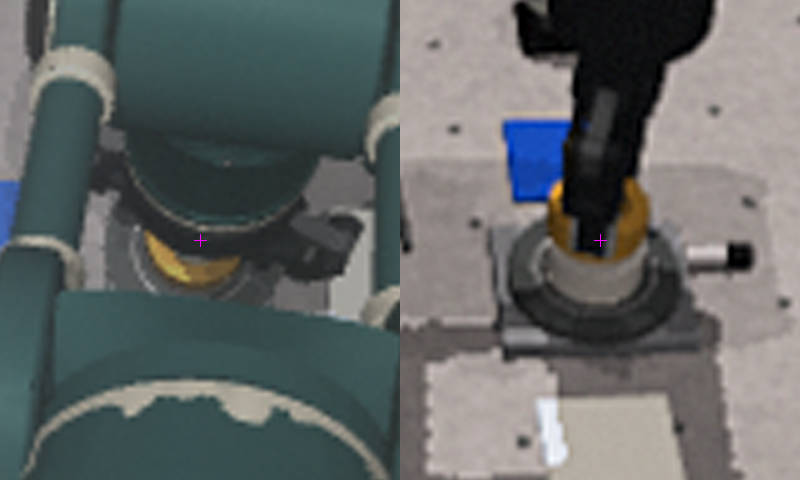

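Call:
play_rows --motion '[[[0, 0, -0.008], [0, 0, 0]], [[0, 0, -0.014], [0, 0, 0]], [[0, 0, -0.018], [0, 0, 0]], [[0, 0, -0.018], [0, 0, 0]]]'

```text
time: 14.55
tool_pos: [0.6121, -0.0604, 0.0504]
tcp_rot: [-1.381, -0.889, 0.889]
wrist_force: [-2.4, 0.5, 4.5]
width: 0.562
```

Call:
play_rows --motion '[[[0, 0, 0], [0, 0, 0]], [[0, 0, 0], [0, 0, 0]], [[0, 0, 0], [0, 0, 0]], [[0, 0, 0], [0, 0, 0]], [[0, 0, 0.005], [0, 0, 0]], [[0, 0, 0.07], [0, 0, 0]], [[0, 0, 0.15], [0, 0, 0]], [[0, 0, 0.25], [0, 0, 0]], [[0, 0, 0.25], [0, 0, 0]]]' --gripper 0.1

```text
time: 15.68
tool_pos: [0.6153, -0.0608, 0.1546]
tcp_rot: [-1.387, -0.896, 0.885]
wrist_force: [0.5, 0.6, 0.3]
width: 0.899
```

```bash
python3 st.py; python3 snap.py i 0.6125 -0.060 0.062
```

```text
t 15.68 pos [ 0.6153 -0.0608  0.1546] w 0.899 F [0.5 0.6 0.3] q [-0.14  0.21  1.82 -0.    1.11 -1.28]
jaw yaw deg 65.55229892814548 y axis [ 0.009 -0.001 -1.   ]
top 261.0432734345193 159.83721276525446
side 299.7670656295756 199.49463612507614
```

View pics/i.png

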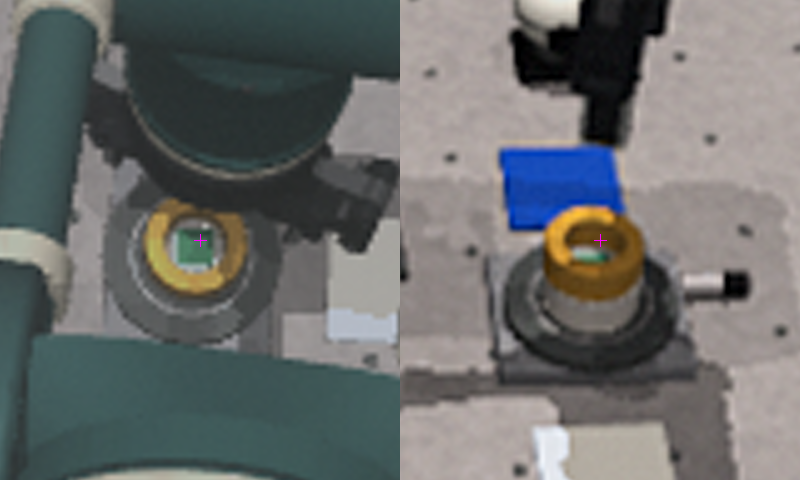

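Call:
play_rows --motion '[[[-0.1, -0.04, 0], [0, 0, -0.067]], [[-0.22, -0.09, 0], [0, 0, -0.067]], [[-0.34, -0.14, 0], [0, 0, -0.067]], [[-0.442, -0.18, 0], [0, 0, -0.067]], [[-0.442, -0.18, 0], [0, 0, -0.067]], [[-0.442, -0.18, -0.1], [0, 0, -0.067]], [[-0.442, -0.18, -0.1], [0, 0, -0.067]], [[-0.442, -0.18, -0.1], [0, 0, -0.067]]]' --gripper 0

```text
time: 16.77
tool_pos: [0.4356, -0.1321, 0.1097]
tcp_rot: [-1.398, -0.849, 0.85]
wrist_force: [-0.1, -0.4, 0.3]
width: 1.0
```

```bash
python3 st.py; python3 snap.py j 0.4357 -0.1325 0.062
```

```text
t 16.77 pos [ 0.4356 -0.1321  0.1097] w 1.0 F [-0.1 -0.4  0.3] q [-0.35 -0.04  2.18  0.    1.   -1.44]
jaw yaw deg 62.55885866828654 y axis [-0.001  0.    -1.   ]
top 292.92581057881847 233.86494419242155
side 230.64096686712597 227.2949285259559
```

View pics/j.png

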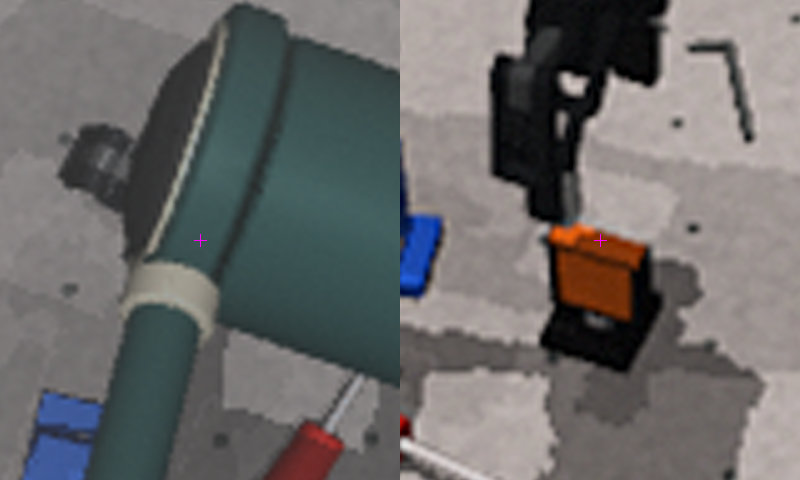

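Call:
play_rows --motion '[[[0, 0, -0.08], [0, 0, 0]], [[0, 0, -0.15], [0, 0, 0]], [[0, 0, -0.185], [0, 0, 0]], [[0, 0, -0.192], [0, 0, 0]], [[0, 0, -0.192], [0, 0, 0]]]'

```text
time: 17.5
tool_pos: [0.4361, -0.1326, 0.0337]
tcp_rot: [-1.4, -0.85, 0.849]
wrist_force: [0.3, 1.2, 0.1]
width: 1.0
```

Call:
play_rows --motion '[[[0, 0, 0], [0, 0, 0]], [[0, 0, 0], [0, 0, 0]], [[0, 0, 0], [0, 0, 0]], [[0, 0, 0], [0, 0, 0]], [[0, 0, 0], [0, 0, 0]], [[0, 0, 0], [0, 0, 0]], [[0, 0, 0], [0, 0, 0]], [[0, 0, 0], [0, 0, 0]]]' --gripper 1

```text
time: 18.5
tool_pos: [0.4352, -0.1324, 0.033]
tcp_rot: [-1.399, -0.849, 0.849]
wrist_force: [-0.1, -0.5, 1.5]
width: 0.133
```

```bash
python3 st.py; python3 snap.py k 0.4357 -0.1325 0.062
```

```text
t 18.5 pos [ 0.4352 -0.1324  0.033 ] w 0.133 F [-0.1 -0.5  1.5] q [-0.35  0.07  2.24 -0.    0.83 -1.44]
jaw yaw deg 62.53200252157316 y axis [-0. -0. -1.]
top 292.92581057881847 233.86494419242155
side 230.64096686712597 227.2949285259559
```

View pics/k.png

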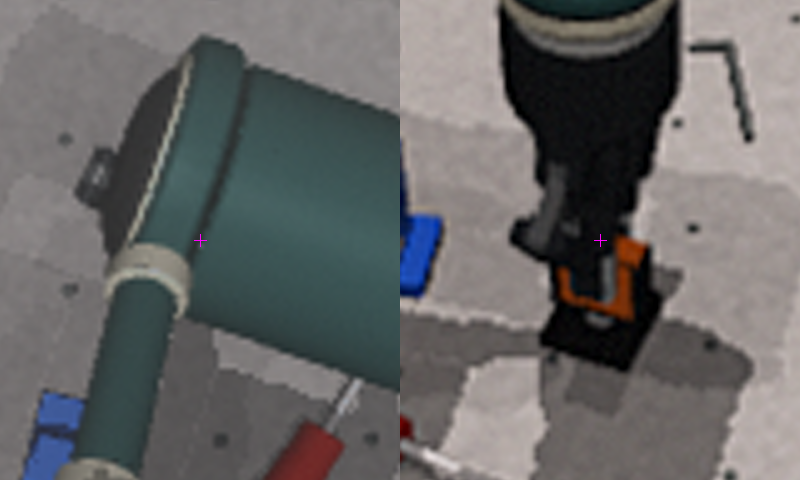

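Call:
play_rows --motion '[[[0, 0, 0.03], [0, 0, 0]], [[0, 0, 0.1], [0, 0, 0]], [[0, 0, 0.2], [0, 0, 0]], [[0, 0, 0.275], [0, 0, 0]], [[0, 0, 0.275], [0, 0, 0]]]'

```text
time: 19.23
tool_pos: [0.4376, -0.1331, 0.1461]
tcp_rot: [-1.404, -0.853, 0.846]
wrist_force: [0.4, -0.9, -1.5]
width: 0.133
```

Call:
play_rows --motion '[[[0.06, 0.06, 0], [0, 0, 0.1]], [[0.14, 0.13, 0], [0, 0, 0.2]], [[0.22, 0.21, 0], [0, 0, 0.3]], [[0.3, 0.285, 0], [0, 0, 0.4]], [[0.38, 0.36, 0], [0, 0, 0.5]], [[0.44, 0.42, 0], [0, 0, 0.5]], [[0.459, 0.4375, 0], [0, 0, 0.5]], [[0.459, 0.4375, 0], [0, 0, 0.5]], [[0.459, 0.4375, 0], [0, 0, 0.5]]]'

```text
time: 20.35
tool_pos: [0.6175, 0.0418, 0.1421]
tcp_rot: [-1.248, -1.143, 1.146]
wrist_force: [-0.1, 0.0, -1.9]
width: 0.132
```

Call:
play_rows --motion '[[[0, 0, -0.08], [0, 0, 0]], [[0, 0, -0.16], [0, 0, 0]], [[0, 0, -0.22], [0, 0, 0]], [[0, 0, -0.24], [0, 0, 0]], [[0, 0, -0.24], [0, 0, 0]]]'

```text
time: 20.98
tool_pos: [0.6182, 0.042, 0.0468]
tcp_rot: [-1.249, -1.144, 1.145]
wrist_force: [-0.2, -0.4, -0.5]
width: 0.133
```

```bash
python3 st.py; python3 snap.py l 0.619 0.0425 0.003
```

```text
t 20.98 pos [0.6182 0.042  0.0468] w 0.133 F [-0.2 -0.4 -0.5] q [ 0.03  0.33  1.88 -0.    0.93 -1.46]
jaw yaw deg 84.98575203737518 y axis [-0.001 -0.    -1.   ]
top 219.5108947176459 162.04202430814536
side 292.647334714567 188.66396098328642
```

View pics/l.png

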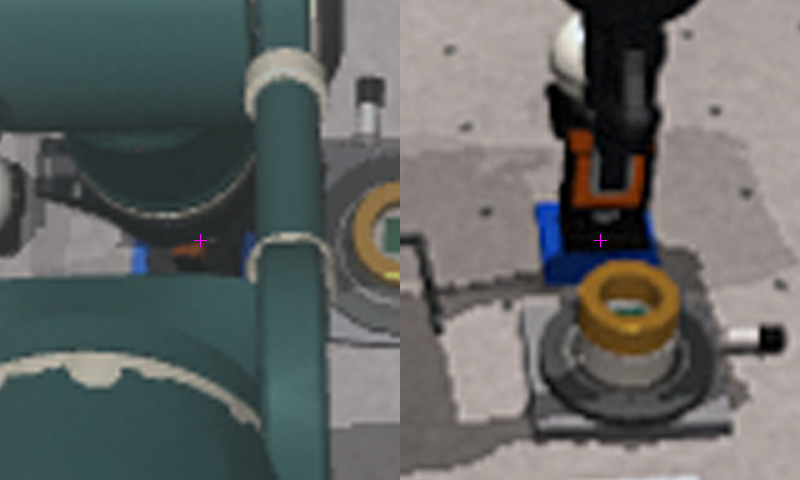

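Call:
play_rows --motion '[[[-0.003, 0, -0.01], [0, 0, 0]], [[-0.003, 0, -0.018], [0, 0, 0]], [[-0.003, 0, -0.023], [0, 0, 0]], [[-0.003, 0, -0.027], [0, 0, 0]], [[-0.003, 0, -0.027], [0, 0, 0]]]'

```text
time: 21.7
tool_pos: [0.6177, 0.0427, 0.036]
tcp_rot: [-1.249, -1.145, 1.145]
wrist_force: [-0.2, -0.8, -1.3]
width: 0.132
```

Call:
play_rows --motion '[[[0, 0, -0.002], [0, 0, 0]], [[0, 0, -0.004], [0, 0, 0]], [[0, 0, -0.004], [0, 0, 0]]]'

```text
time: 22.08
tool_pos: [0.6178, 0.0426, 0.036]
tcp_rot: [-1.249, -1.145, 1.145]
wrist_force: [-3.7, -0.8, 7.8]
width: 0.136
```

Contact. Release with partial opening, then rise.

Call:
play_rows --motion '[[[0, 0, 0.001], [0, 0, 0]], [[0, 0, 0.001], [0, 0, 0]], [[0, 0, 0.001], [0, 0, 0]], [[0, 0, 0.001], [0, 0, 0]], [[0, 0, 0.02], [0, 0, 0]], [[0, 0, 0.1], [0, 0, 0]], [[0, 0, 0.2], [0, 0, 0]], [[0, 0, 0.28], [0, 0, 0]], [[0, 0, 0.28], [0, 0, 0]]]' --gripper 0.5

```text
time: 23.2
tool_pos: [0.6206, 0.0428, 0.151]
tcp_rot: [-1.254, -1.151, 1.141]
wrist_force: [0.4, 0.4, -1.2]
width: 0.502
```

```bash
python3 st.py; python3 snap.py m 0.619 0.0425 0.065
```

```text
t 23.2 pos [0.6206 0.0428 0.151 ] w 0.502 F [ 0.4  0.4 -1.2] q [ 0.03  0.22  1.81 -0.    1.1  -1.46]
jaw yaw deg 85.03398792261774 y axis [ 0.008  0.    -1.   ]
top 218.00150275020655 157.16236546394146
side 294.4715602512126 171.62350488466421
```

View pics/m.png

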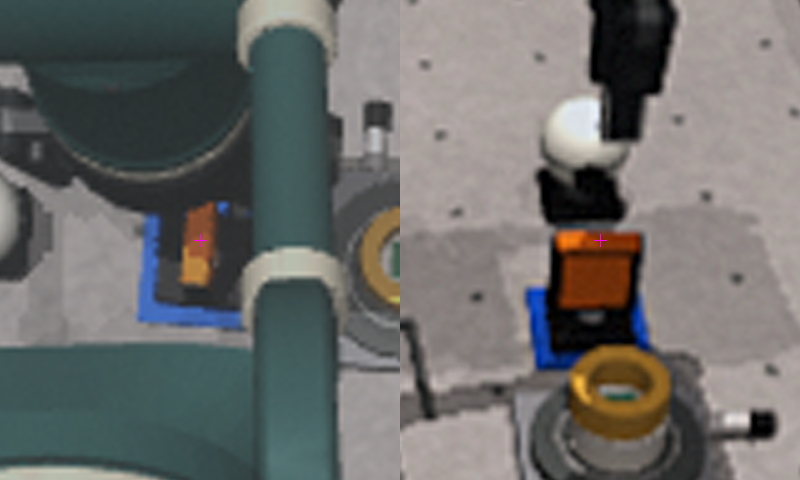

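Call:
play_rows --motion '[[[-0.429, -0.8325, 0], [0, 0, 0.378]], [[-0.429, -0.8325, 0], [0, 0, 0.378]], [[-0.429, -0.8325, 0], [0, 0, 0.378]], [[-0.429, -0.8325, 0], [0, 0, 0.378]], [[-0.429, -0.8325, 0], [0, 0, 0.378]], [[-0.429, -0.8325, 0], [0, 0, 0.378]], [[-0.429, -0.8325, 0], [0, 0, 0.378]], [[-0.429, -0.8325, 0], [0, 0, 0.378]], [[-0.429, -0.8325, -0.1], [0, 0, 0.378]], [[-0.429, -0.8325, -0.1], [0, 0, 0.378]]]' --gripper 0

```text
time: 24.55
tool_pos: [0.4439, -0.2867, 0.1028]
tcp_rot: [-1.092, -1.362, 1.362]
wrist_force: [-0.8, 0.3, -0.0]
width: 0.999
```

```bash
python3 st.py; python3 snap.py n 0.4465 -0.290 0.062;python3 look.py lens,filter,pad_blue,pad_white n2 | grep -v mark
```

```text
t 24.55 pos [ 0.4439 -0.2867  0.1028] w 0.999 F [-0.8  0.3 -0. ] q [-0.62  0.11  2.04  0.    1.   -2.4 ]
jaw yaw deg 102.17331618001518 y axis [-0.007  0.005 -1.   ]
top 359.38770473973096 228.538513060246
side 241.8865062011912 285.5495045943594
top lens mask 623 all [ 0.6021 -0.1594  0.0025] ztop 0.0055 top [ 0.6023 -0.1592] rect [ 601.6 -159.3] [61.8 64.9] 88.6 0.7
top lens mask 65 all [ 0.4615 -0.2751  0.0185] ztop 0.0497 top [ 0.4654 -0.2819] rect [ 466.3 -282.2] [3.8 8.2] 37.1 0.56
top filter mask 360 all [ 0.3367 -0.0761  0.0277] ztop 0.0631 top [ 0.3357 -0.0763] rect [335.8 -76.4] [46.  11.8] 75.6 0.88
top filter mask 330 all [0.6181 0.0411 0.0315] ztop 0.0662 top [0.6186 0.0438] rect [618.3  43.7] [11.9 45.8] 89.5 0.55
top pad_blue mask 209 all [0.6184 0.0495 0.003 ] ztop 0.0073 top [0.6181 0.0481] rect [619.7  45.9] [65.6 61.8] 83.0 0.65
top pad_white mask 666 all [ 0.6017 -0.1595  0.0023] ztop 0.0055 top [ 0.602  -0.1589] rect [ 602.8 -159.5] [67.2 67.5] 89.2 0.87
top pad_white mask 251 all [ 0.6129 -0.0567  0.0586] ztop 0.0643 top [ 0.6113 -0.057 ] rect [611.3 -57.6] [46.6 48.2] 1.1 0.57
side lens mask 555 all [ 0.4439 -0.3001  0.027 ] ztop 0.0626 top [ 0.4399 -0.2942] rect [ 438.7 -293.1] [21.5 13.1] 5.5 0.65
side filter mask 397 all [0.6169 0.0355 0.0377] ztop 0.067 top [0.6187 0.0396] rect [618.1  40.6] [14.9 45.9] 85.6 0.94
side filter mask 433 all [ 0.3358 -0.0877  0.0279] ztop 0.0644 top [ 0.3343 -0.0838] rect [333.8 -82.9] [44.3 10.9] 75.7 0.86
side pad_blue mask 101 all [0.6022 0.0382 0.0044] ztop 0.0068 top [0.6024 0.0379] rect [617.9  42.3] [66.2 64.4] 86.7 0.58
side pad_blue mask 381 all [0.6305 0.1428 0.0396] ztop 0.0679 top [0.6331 0.1501] rect [633.6 153.2] [32.6 34.5] 78.1 0.49
side pad_white mask 582 all [ 0.5995 -0.1599  0.0044] ztop 0.0067 top [ 0.5995 -0.1603] rect [ 600.8 -158.6] [70.2 64.2] 87.4 0.89
```

View pics/n.png

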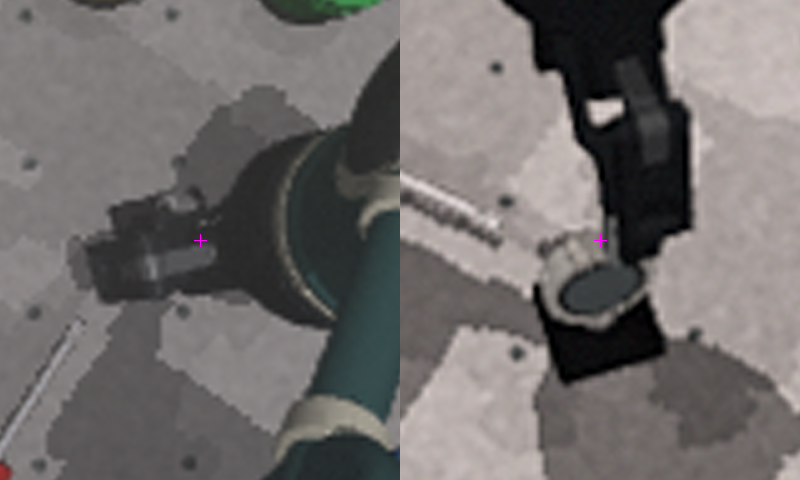

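Call:
play_rows --motion '[[[0, 0, 0], [0, 0, 0]], [[0, 0, -0.08], [0, 0, 0]], [[0, 0, -0.15], [0, 0, 0]], [[0, 0, -0.18], [0, 0, 0]], [[0, 0, -0.185], [0, 0, 0]], [[0, 0, -0.185], [0, 0, 0]]]'

```text
time: 26.3
tool_pos: [0.4467, -0.2909, 0.0333]
tcp_rot: [-1.104, -1.363, 1.363]
wrist_force: [-0.1, 0.1, 0.3]
width: 1.001
```

Call:
play_rows --motion '[[[0, 0, 0], [0, 0, 0]], [[0, 0, 0], [0, 0, 0]], [[0, 0, 0], [0, 0, 0]], [[0, 0, 0], [0, 0, 0]], [[0, 0, 0], [0, 0, 0]], [[0, 0, 0], [0, 0, 0]], [[0, 0, 0], [0, 0, 0]], [[0, 0, 0], [0, 0, 0]]]' --gripper 1

```text
time: 27.3
tool_pos: [0.4462, -0.2905, 0.0327]
tcp_rot: [-1.103, -1.362, 1.362]
wrist_force: [0.2, -0.5, 2.6]
width: 0.132
```

```bash
python3 st.py; python3 snap.py o 0.4465 -0.290 0.062
```

```text
t 27.3 pos [ 0.4462 -0.2905  0.0327] w 0.132 F [ 0.2 -0.5  2.6] q [-0.62  0.21  2.08 -0.    0.85 -2.4 ]
jaw yaw deg 102.04053469357343 y axis [ 0. -0. -1.]
top 359.38770473973096 228.538513060246
side 241.8865062011912 285.5495045943594
```

View pics/o.png

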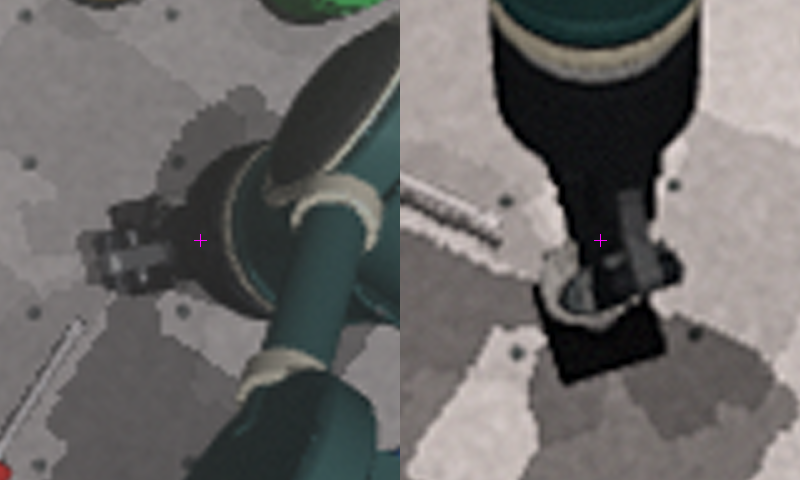

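Call:
play_rows --motion '[[[0, 0, 0.03], [0, 0, 0]], [[0, 0, 0.1], [0, 0, 0]], [[0, 0, 0.2], [0, 0, 0]], [[0, 0, 0.275], [0, 0, 0]], [[0, 0, 0.275], [0, 0, 0]]]'

```text
time: 28.02
tool_pos: [0.4477, -0.2915, 0.1456]
tcp_rot: [-1.109, -1.364, 1.363]
wrist_force: [0.5, -0.9, -2.2]
width: 0.137
```

Call:
play_rows --motion '[[[0.06, 0.05, 0], [0, 0, -0.1]], [[0.13, 0.11, 0], [0, 0, -0.2]], [[0.2, 0.17, 0], [0, 0, -0.3]], [[0.28, 0.235, 0], [0, 0, -0.378]], [[0.35, 0.295, 0], [0, 0, -0.378]], [[0.3875, 0.325, 0], [0, 0, -0.378]], [[0.3875, 0.325, 0], [0, 0, -0.378]], [[0.3875, 0.325, 0], [0, 0, -0.378]]]'

```text
time: 29.02
tool_pos: [0.5997, -0.1609, 0.1417]
tcp_rot: [-1.248, -1.143, 1.146]
wrist_force: [-0.6, -0.4, -1.4]
width: 0.132
```

Call:
play_rows --motion '[[[0, 0, -0.08], [0, 0, 0]], [[0, 0, -0.16], [0, 0, 0]], [[0, 0, -0.22], [0, 0, 0]], [[0, 0, -0.24], [0, 0, 0]], [[0, 0, -0.24], [0, 0, 0]]]'

```text
time: 29.65
tool_pos: [0.6003, -0.161, 0.0464]
tcp_rot: [-1.249, -1.144, 1.145]
wrist_force: [0.7, 0.4, -1.3]
width: 0.139
```

```bash
python3 st.py; python3 snap.py p 0.6015 -0.160 0.003
```

```text
t 29.65 pos [ 0.6003 -0.161   0.0464] w 0.139 F [ 0.7  0.4 -1.3] q [-0.3   0.34  1.88 -0.    0.93 -1.78]
jaw yaw deg 84.97332206411834 y axis [-0.001  0.    -1.   ]
top 299.345430946743 168.33519118022352
side 301.4789969221604 246.61071078735128
```

View pics/p.png

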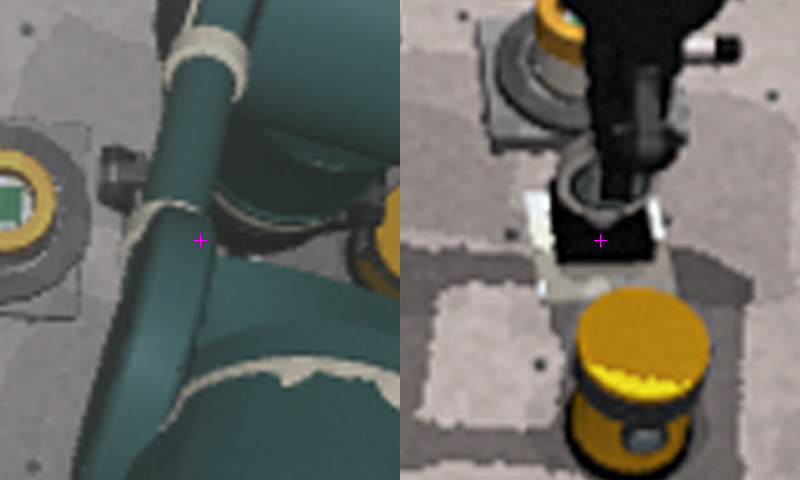

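Call:
play_rows --motion '[[[0.001, 0, -0.01], [0, 0, 0]], [[0.001, 0, -0.018], [0, 0, 0]], [[0.001, 0, -0.024], [0, 0, 0]], [[0.001, 0, -0.028], [0, 0, 0]], [[0.001, 0, -0.03], [0, 0, 0]], [[0.001, 0, -0.03], [0, 0, 0]]]'

```text
time: 30.5
tool_pos: [0.6015, -0.1603, 0.0358]
tcp_rot: [-1.249, -1.145, 1.145]
wrist_force: [-3.2, 1.4, 6.8]
width: 0.132
```

Call:
play_rows --motion '[[[0, 0, 0.001], [0, 0, 0]], [[0, 0, 0.001], [0, 0, 0]], [[0, 0, 0.001], [0, 0, 0]], [[0, 0, 0.001], [0, 0, 0]], [[0, 0, 0.02], [0, 0, 0]], [[0, 0, 0.1], [0, 0, 0]], [[0, 0, 0.2], [0, 0, 0]], [[0, 0, 0.35], [0, 0, 0]], [[0, 0, 0.5], [0, 0, 0]], [[0, 0, 0.5], [0, 0, 0]]]' --gripper 0.5

```text
time: 31.75
tool_pos: [0.6056, -0.1616, 0.2431]
tcp_rot: [-1.262, -1.153, 1.141]
wrist_force: [0.5, -0.7, 0.2]
width: 0.504
```

Call:
play_rows --motion '[[[-0.4, -0.6, 0.1], [0, 0, 0]], [[-0.4, -0.6, 0.1], [0, 0, 0]], [[-0.4, -0.6, 0.1], [0, 0, 0]], [[-0.4, -0.6, 0.1], [0, 0, 0]], [[-0.4, -0.6, 0.1], [0, 0, 0]], [[-0.4, -0.6, 0.1], [0, 0, 0]], [[-0.4, -0.6, 0.1], [0, 0, 0]], [[-0.4, -0.6, 0.1], [0, 0, 0]]]'

```text
time: 32.75
tool_pos: [0.4419, -0.3992, 0.2738]
tcp_rot: [-1.247, -1.146, 1.146]
wrist_force: [0.3, -0.5, -0.6]
width: 0.504
```

```bash
python3 st.py; python3 look.py puck,ring,lens,filter,stage,pad_blue,pad_white,mirror z | grep -v mark; python3 snap.py zz 0.6125 -0.06 0.04; python3 -c "
import cv2;p=cv2.imread('pics/z_top.png');q=cv2.imread('pics/z_side.png')
import numpy as np
cv2.imwrite('pics/zb.png',np.vstack([cv2.resize(p[110:210,140:380],None,fx=3,fy=3),cv2.resize(q[110:320,180:420],(720,290)*1) if 0 else cv2.resize(q[140:300,180:420],None,fx=3,fy=3)[:280]]))"
```

```text
t 32.75 pos [ 0.4419 -0.3992  0.2738] w 0.504 F [ 0.3 -0.5 -0.6] q [-0.78  0.09  1.73  0.    1.32 -2.26]
jaw yaw deg 85.11101077147279 y axis [-0.001  0.001 -1.   ]
top ring mask 182 all [ 0.6079 -0.0548  0.0606] ztop 0.0644 top [ 0.6091 -0.055 ] rect [609.8 -55.2] [44.4 43.3] 0.7 0.52
top lens mask 340 all [ 0.6    -0.1565  0.0289] ztop 0.065 top [ 0.6019 -0.1583] rect [ 601.1 -158.5] [12.4 31.8] 85.0 0.84
top filter mask 383 all [ 0.3367 -0.077   0.0268] ztop 0.0633 top [ 0.3357 -0.0766] rect [335.7 -76.7] [47.6 12. ] 75.0 0.9
top filter mask 325 all [0.6168 0.0426 0.0305] ztop 0.0665 top [0.6177 0.0439] rect [618.4  43.8] [11.9 41.7] 88.1 0.86
top stage mask 983 all [ 0.614  -0.0569  0.0166] ztop 0.022 top [ 0.6106 -0.0575] rect [623.8 -62.7] [ 88.2 110.9] 65.7 0.61
top pad_blue mask 216 all [0.6152 0.0373 0.003 ] ztop 0.0065 top [0.615  0.0372] rect [619.4  43.8] [63.8 64.9] 86.5 0.74
top pad_white mask 136 all [ 0.5947 -0.1575  0.0027] ztop 0.0053 top [ 0.5946 -0.1578] rect [ 601.2 -159.2] [61.1 59.8] 89.8 0.68
top pad_white mask 475 all [0.6315 0.154  0.0492] ztop 0.0671 top [0
[... 437 characters left out ...]
sk 428 all [0.6164 0.0339 0.0377] ztop 0.0671 top [0.6173 0.034 ] rect [618.6   5. ] [45.9 91.8] 1.1 0.88
side filter mask 420 all [ 0.3351 -0.0873  0.0297] ztop 0.0641 top [ 0.3336 -0.0841] rect [333.1 -82.2] [46.5 12.9] 75.4 0.76
side stage mask 745 all [ 0.614  -0.0756  0.0166] ztop 0.0232 top [ 0.6094 -0.075 ] rect [610.9 -68.5] [74.3 88.4] 82.7 0.68
side pad_white mask 216 all [ 0.5933 -0.1719  0.0051] ztop 0.007 top [ 0.5933 -0.1719] rect [ 599.3 -184.5] [109.2  64. ] 86.7 0.74
side pad_white mask 716 all [ 0.6134 -0.0737  0.0173] ztop 0.0232 top [ 0.6085 -0.0741] rect [610.4 -67.8] [75.3 87.3] 79.0 0.73
top 260.6295285022979 161.57060155541947
side 298.9738138347772 205.73054490506908
```

View pics/zb.png

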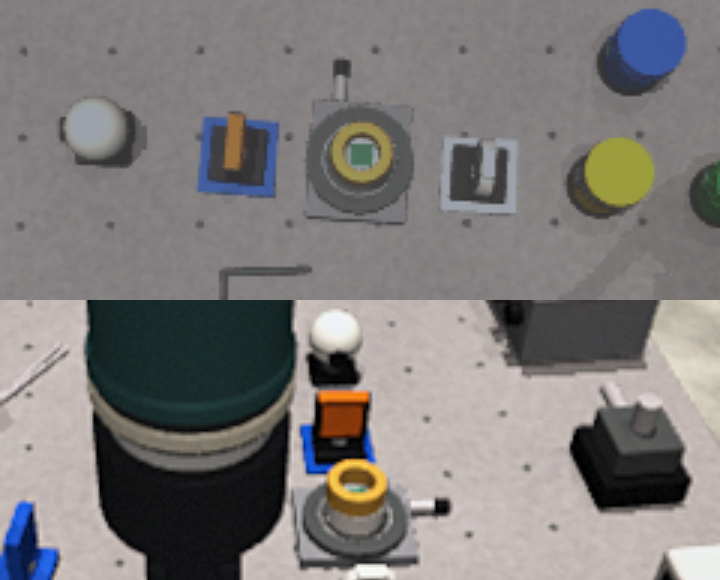

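Run:
```python
from h import *
for n in ['top','side']:
    for tag in ['e','zz']:
        p=np.load(f'{tag}_{n}.npz')['p'];h=cv2.cvtColor(p,cv2.COLOR_RGB2HSV)
        u,v=px(n,[.6125,-.06,.042]);m=cv2.inRange(h,(45,60,30),(90,255,255));k=np.zeros_like(m);k[int(v)-12:int(v)+12,int(u)-12:int(u)+12]=1
        ys,xs=np.nonzero(m*k)
        if len(xs): print(n,tag,len(xs),ray(n,xs.mean(),ys.mean(),.043))
```

```text
top e 48 [ 0.61324485 -0.0584912   0.043     ]
top zz 49 [ 0.61334891 -0.05834006  0.043     ]
side e 32 [ 0.61049068 -0.0598358   0.043     ]
side zz 5 [ 0.61364786 -0.05338764  0.043     ]
```

Run:
```python
from h import *
for n in ['top','side']:
    p=np.load(f'zz_{n}.npz')['p'];d=np.load(f'zz_{n}.npz')['d'];P=cloud(n,d)
    h=cv2.cvtColor(p,cv2.COLOR_RGB2HSV)
    m=(np.linalg.norm(P[...,:2]-[.6125,-.06],axis=-1)<.04)&(P[...,2]>.055)&(d>0)
    m=m.astype(np.uint8); c=max(cv2.findContours(m,0,1)[0],key=cv2.contourArea)
    e=cv2.fitEllipse(c);print(n,e,ray(n,*e[0],.062))
```

```text
top ((260.0478210449219, 160.43812561035156), (19.66229248046875, 20.01437759399414), 85.11963653564453) [ 0.61105627 -0.05759958  0.062     ]
side ((298.66107177734375, 200.3300323486328), (15.328840255737305, 19.50849723815918), 96.64310455322266) [ 0.60917988 -0.06259952  0.062     ]
```

```bash
python3 -c "
from workcell import bot
print(bot.finish_job())"
```

```text
the job is handed in; nothing more can be done
None
```

I did the whole job and handed it in at about 33 s of the 109 s allowed. `finish_job` gives no verdict, so what follows is from my own last checks:

| Part | Where it ended up | Measured offset | Allowed |
|---|---|---|---|
| Puck | on the stage | about 1 mm from centre | 10 mm |
| Ring | on the puck | about 2–3 mm from the puck's centre (top camera) | 8 mm |
| Lens mount | white pad, on the lamp side | about 1–2 mm, yaw within a few degrees | 12 mm, 15° |
| Filter mount | blue pad, on the detector side | about 1–2 mm, yaw within a few degrees | 12 mm, 15° |
| Mirror mount | untouched | under 1 mm from its start | 15 mm |

- **Release:** everything was let go. Each part was lowered to light contact (6–10 N) before release. The arm was clear of everything when I handed in.
- **Camera disagreement:** the two cameras differ by 2–4 mm in y throughout, so I used their average for targets.
- **Weak reading:** the last side-camera fix on the puck's chip rested on only 5 pixels. I disregarded it, so the puck position comes from the top camera.

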